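# Tip the starter crate back and slide the lifting blade under it

### The job

The tall wooden crate has to be taken off the bench on the lifting blade. Push its top away from the robot so that it tips back on its rear bottom edge and stays leaning on the steel pipe rest behind it; then take the steel blade by its upright grip and slide it flat on the bench, square to the crate and under the middle of its raised front edge, about three centimetres in. Leave the crate leaning with the blade under it, and leave the squat crate standing where it is.

Things in the scene. Friction and masses are not known exactly. Their poses are not given: they have to be found in the camera images.
- crate_front (a point): The tall plywood crate with battens, 70 mm deep (x), 100 wide (y), 180 high (z), 0.4 to 0.85 kg, loose, left or right of the squat crate. The point is the middle of its front bottom edge, nearest the robot; x to its rear, y left, z up its face. Its foot grips: pushed along x 130 to 160 mm up it tips, past 21 degrees falls back and leans stably with this edge 35 mm up and 9 mm further on.
- blade_grip (a point): Lifting blade, loose: flat steel plate 4 mm thick, 60 wide, 125 long, 0.22 kg, lying left or right of the crates, with an upright dark wooden grip near its rear end, 40 mm long (along x), 18 wide, reaching 10 to 54 mm above the underside. The point is on the grip's axis, 34 mm above the underside; x along the blade to its free front edge, y left, z up.
- blade_tip (a point): Middle of the blade's free front edge, on its underside, 100 mm ahead of the grip point along the blade's x. Same axes as the grip point.
- rest: Pipe rest fixed to the bench: a level steel pipe 24 mm thick, 360 mm long, axis 120 mm up, on two uprights. Origin on the bench below the front of the pipe, mid-length; x away from the robot, y along the pipe. Both crates stand in front of it, about parallel, rear faces about 70 mm short of the pipe; the tipped crate leans on it at 26 to 33 degrees, its top never above 195 mm.
- squat_mid (a point): The squat crate, same look, 70 mm deep, 110 wide, only 80 high, loose, beside the tall crate in front of the same rest, centres about 170 mm apart. To be left alone. The point is its centre, 40 mm up.
Mind the look-alikes: they are no part of the job. What is shaped like the part that bears crate_front but orange is not meant.

How it is judged:
By the outcome, as a careful person would: the job done as asked, in the order asked, and still so for the second after the job is handed in, with the robot touching nothing.
It also fails if it takes over 64 s, if anything falls off the work surface, if the arm or the gripper's body presses on something with over 40 N, if the wrist force passes 120 N, or if a joint passes its speed limit or range.

### The arm

A 6-joint arm with a two-finger parallel gripper is mounted at the origin on the work surface. World frame = base frame: x ahead of the robot, y to its left, z up, the work surface at z = 0. Lengths are in m, angles in rad, forces in N, time in s.
With the tool pointing down it reaches from about 0.3 to 0.85 m from the base axis. Payload 4.2 kg.
Tool frame: the origin (TCP) lies between the finger pads; the fingertips stand tcp_to_tips ahead of it and the grasp point (between the pads) lies 11 mm behind it (tcp_to_tips is the distance from the TCP to the fingertips, in m); z points along the fingers, y is the line along which they close (so a half turn about z gives the same grasp; the last joint's range is limited). The gripper opens to 91 mm and grips with 3 to 60 N. Pads are 32 mm wide; open, the fingers measure 118 mm over their backs; the gripper's body (76 mm by 178 mm) begins 60 mm behind the grasp point.
Start: joints at [-1.124, 0.32, 1.565, -0, 1.257, -0.02], TCP at [0.259, -0.513, 0.222] pointing down, gripper open.
Joint ranges: [-3.11, 3.11], [-0.84, 2.01], [0.21, 2.61], [-1.34, 4.49], [0.05, 2.63], [-2.56, 2.56]. Speed limits (rad/s): [2.57, 2.57, 3.14, 3.14, 3.14, 3.14].

### API

Orientations are given as a unit quaternion [x, y, z, w].
In Python, from station import * gives the robot as it stands.
- The arm moves only by the tool step_arm, never from a script. Its argument "commands" is a list of rows, each a list of 6 numbers: the shift along the tool's x, y, z in mm, then the turn, a rotation vector about the tool's x, y, z in rad. In form: [[tx, ty, tz, rx, ry, rz], ...]. A call has 1 to 8 rows; each row is the pose to reach, as a shift and turn from the pose commanded when the call began, along the tool's axes at that moment; what a row does not reach only later rows make up. A row lasts 1/8 s, in which the tool goes at most 62.5 mm and 10.7 degrees, less where a joint would pass 70% of its speed; a pose out of reach is approached as far as the arm can. A call with a gripper value outside its range is refused whole. "hand" is the gripper's target within -1 to 1 (fully open at 1, half-way at 0, shut at -1), set as the call begins (left out, the last holds). The fingers move at their own pace and stop on an object; the grip force is fixed at half the most. Time passes only in rows, so rows that repeat a pose let the fingers close. It gives the time, the measured TCP pose, the force, the opening and the grip force at its end, in the units of the state.
- sense(): the state, without advancing time (a new reading comes with each control period).
- snapshot(name): name is "scene" or "top"; returns a dict with "pixels" (480x640x3 uint8, red, green, blue), "fx", "fy", "cx", "cy" (pixels), "k1" (the pictures are not rectified: a ray, as slopes to the right and down, at radius r is drawn at 1 + k1 r^2 times it, then the intrinsics apply), "cam_to_world" (4x4, takes a point from camera to world coordinates). Camera axes: x right, y up, looking along -z (the intrinsics and any distortion apply to the point x, -y, -z); pixel columns grow to the right and rows downward; lengths in m; the calibration is good to about 2 mm. A picture is of the moment at which its call begins. There is no depth.
- job_done(): hands the job in; it is judged then, once.
Trained networks look in the newest picture that a camera, given by its name, has taken for a name from the list of things; names that differ only in an ending like _2 or _b are one class to them, and where a whole thing is asked for, a point or a joint stands for the part that bears it (a point fixed in the world has none). Each returns a list of dicts, best first, with "score" (0 to 1); they miss things now and then, are a little off and sometimes report something else, mostly with a low value. They report only what shows in the picture. A call takes as long as a camera call. They do not tell look-alikes from the thing itself.
- cut_out(camera, thing): "mask" (480x640 bool, what is visible of it) and "rect" ([left, top, right, bottom] in pixels, round what is visible of it).
- spot_point(camera, thing): "uv" ([column, row] in pixels: a listed point, or the origin of a listed thing).
The state is a dict: "time_s": time; "joint_positions": joint angles; "qvel": joint speeds; "tau": joint torques, N m; "position": TCP position; "tcp_rot": TCP orientation; "wrist_force": force on the tool from outside, world axes, zero at the start; "ft_torque": the same for the moment, N m; "width": finger opening in m; "gripper_force": force on a finger pad.
Only numpy, scipy, OpenCV 4.12 (cv2) and the standard library are available. Lean on these libraries where they do the work, as an engineer would, in place of code of your own. Each camera call takes 0.05 s, during which the arm holds its last target. There are 200 camera calls.

## Working session

There is one attempt and no reset: what is moved stays moved. The work goes in short steps, Python scripts to look and compute and a tool call to move; the robot and the scene stay as the last step left them, time stands still between calls to the robot, and variables do not carry over. Pictures are saved under pics/ and viewed, at most 10 in all, crops included, and the job is handed in when it is done.

Besides the shell and the picture viewer there is one more tool, called after "Emit:" as name(argument=value, ...) on one line, values as JSON. step_arm: Moves the arm, as the interface text tells. Its arguments: {"type":"object","properties":{"commands":{"type":"array","items":{"type":"array","items":{"type":"number"}}},"hand":{"type":"number"}},"required":["commands"]}

```bash
ls; mkdir -p pics; cat > h.py <<'E'
from station import *
import numpy as np, cv2
from scipy.spatial.transform import Rotation as R
def ray(s,uv):
    K=np.array([[s["fx"],0,s["cx"]],[0,s["fy"],s["cy"]],[0,0,1.]])
    n=cv2.undistortPoints(np.array([[uv]],float),K,np.array([s["k1"],0,0,0,0.]))[0,0]
    T=np.array(s["cam_to_world"]); return T[:3,3],T[:3,:3]@np.array([n[0],-n[1],-1])
def atz(s,uv,z):
    o,d=ray(s,uv); return o+d*(z-o[2])/d[2]
def proj(s,p):
    T=np.array(s["cam_to_world"]); c=T[:3,:3].T@(np.array(p)-T[:3,3]); a=c[0]/-c[2]; b=-c[1]/-c[2]; f=1+s["k1"]*(a*a+b*b)
    return np.array([s["fx"]*a*f+s["cx"],s["fy"]*b*f+s["cy"]])
def save(s,n): cv2.imwrite("pics/"+n,s["pixels"][:,:,::-1])
E
python3 - <<'E'
from h import *
Z=dict(crate_front=0,blade_grip=.034,blade_tip=0,rest=0,squat_mid=.04)
for c in("scene","top"):
    s=snapshot(c); save(s,c+"1.png"); print(c,np.round(np.array(s["cam_to_world"])[:3,3],3),s["fx"],s["k1"])
    for t,z in Z.items():
        for d in spot_point(c,t)[:3]: print(t,round(d["score"],2),np.round(d["uv"],1),np.round(atz(s,d["uv"],z),4))
print({k:np.round(v,3) for k,v in sense().items()})
import station; print([x for x in dir(station) if not x.startswith('__')])
try: print(tcp_to_tips)
except Exception as e: print(e)
E
```

```text
pics
scene [1.253 0.014 0.973] 576.7564716872646 -0.15850053168712058
crate_front 0.75 [451.9 285.6] [0.6658 0.2527 0.    ]
blade_grip 0.87 [176.7 191.7] [ 0.4529 -0.3206  0.034 ]
blade_tip 0.96 [167.5 241.9] [ 0.5624 -0.3297  0.    ]
rest 0.89 [298.1 299.8] [ 0.6984 -0.0494  0.    ]
squat_mid 0.73 [263.6 241.7] [ 0.5893 -0.1203  0.04  ]
top [0.487 0.013 1.043] 525.3763340087286 0.054189297428829254
crate_front 0.74 [294.9 251.7] [ 0.565   0.0582 -0.    ]
blade_grip 0.59 [490.8 303.7] [ 0.4556 -0.3131  0.034 ]
blade_tip 0.62 [492.5 253.1] [ 0.5537 -0.3329  0.    ]
rest 0.61 [346.8 186.8] [ 0.6937 -0.0486  0.    ]
{'time_s': np.float64(0.6), 'joint_positions': array([-1.124,  0.32 ,  1.565,  0.   ,  1.257, -0.02 ]), 'qvel': array([ 0.   , -0.001, -0.001, -0.001,  0.   , -0.001]), 'tau': array([-0.0000e+00, -4.1212e+01, -2.3213e+01,  7.3000e-02,  3.8000e-02,
       -0.0000e+00]), 'position': array([ 0.259, -0.513,  0.222]), 'tcp_rot': array([0.973, 0.231, 0.   , 0.   ]), 'wrist_force': array([ 0.139,  0.777, -0.824]), 'ft_torque': array([ 0.025,  0.007, -0.007]), 'gripper_force': np.float64(0.0), 'width': np.float64(0.092)}
['IKError', 'cut_out', 'job_done', 'sense', 'snapshot', 'spot_point', 'tcp_to_tips']
0.008
```

View pics/scene1.png

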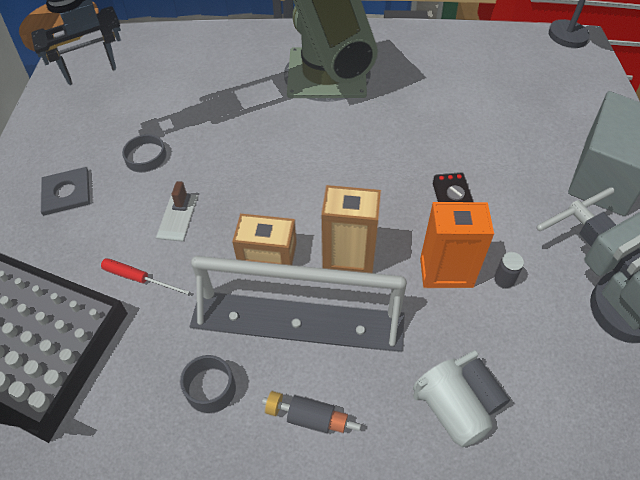

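View pics/top1.png

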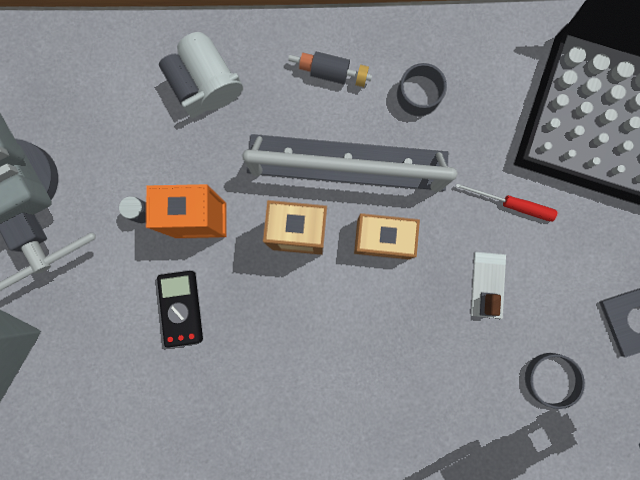

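The tall wooden crate has its top at about (295,224) in the top view and (350,195) in scene. The squat crate is at (388,236) top, the blade at (490,285) top, and an orange decoy at (180,207) top. Next I'll fit the models to the masks.

```bash
cat > fit.py <<'E'
from h import *
from scipy.optimize import minimize
def box(x0,x1,y0,y1,z0,z1): return np.array([[x,y,z] for x in(x0,x1) for y in(y0,y1) for z in(z0,z1)])
M=dict(crate_front=[box(0,.07,-.05,.05,0,.18)],squat_mid=[box(-.035,.035,-.055,.055,0,.08)],
 blade_grip=[box(-.025,.1,-.03,.03,0,.004),box(-.02,.02,-.009,.009,.004,.054)])
def sil(s,boxes,p):
    r=R.from_euler('z',p[2]).as_matrix(); m=np.zeros((480*2,640*2),np.uint8)
    for b in boxes:
        q=np.array([proj(s,r@v+[p[0],p[1],0]) for v in b])
        cv2.fillConvexPoly(m,cv2.convexHull(np.round((q*2+.5)*16).astype(np.int32)),1,shift=4)
    return m>0
def fit(boxes,views,p0):
    V=[(s,cv2.resize(m.astype(np.uint8),(1280,960),interpolation=0)>0) for s,m in views]
    def c(p): return -np.mean([(lambda a:(a&m).sum()/(a|m).sum())(sil(s,boxes,p)) for s,m in V])
    best=None
    for _ in range(2):
        r=minimize(c,p0,method='Nelder-Mead',options=dict(initial_simplex=np.array(p0)+np.array([[0,0,0],[.012,0,0],[0,.012,0],[0,0,.1]]),xatol=2e-4,fatol=1e-4)); p0=r.x
    return r.x,-r.fun
E
python3 - <<'E'
from fit import *
S={c:snapshot(c) for c in("scene","top")}
want=dict(crate_front={'scene':(350,230),'top':(295,225)},squat_mid={'scene':(264,240),'top':(388,236)},blade_grip={'scene':(178,210),'top':(490,285)})
P0=dict(crate_front=[.545,.04,-.07],squat_mid=[.57,-.12,-.07],blade_grip=[.455,-.317,-.1])
for t in want:
    vs=[]
    for c in S:
        for d in cut_out(c,t):
            l,u,r,b=d["rect"]; w=want[t][c]
            if abs((l+r)/2-w[0])<25 and abs((u+b)/2-w[1])<35: vs.append((S[c],d["mask"])); print(t,c,d["rect"],d["score"],d["mask"].sum()); break
    if vs:
        print(t,"both",fit(M[t],vs,P0[t]))
        for v in vs: print("   single",fit(M[t],[v],P0[t]))
# pipe: edges in top mask
for c in S:
    d=cut_out(c,"rest"); print(c,[(x["rect"],x["score"]) for x in d][:2])
for c,a,b in(("top",(250,157),(452,174)),("scene",(203,264),(400,283))):
    print(c,atz(S[c],a,.12),atz(S[c],b,.12))
E
```

```text
crate_front scene [321.3, 186.2, 378.5, 274.1] 0.92 4544
crate_front top [266.0, 197.7, 326.9, 252.1] 0.6 2922
crate_front both (array([ 0.56446824,  0.05370161, -0.1259741 ]), np.float64(0.9621013972116914))
   single (array([ 0.56380327,  0.05373023, -0.12889113]), np.float64(0.9541130091984231))
   single (array([ 0.56450292,  0.05358187, -0.11585126]), np.float64(0.9715639810426541))
squat_mid scene [237.2, 214.2, 297.0, 263.5] 0.67 2702
squat_mid top [352.8, 214.3, 420.8, 260.9] 0.65 2466
squat_mid both (array([ 0.58658172, -0.1167263 , -0.13466416]), np.float64(0.9067510646184128))
   single (array([ 0.5847358 , -0.11654676, -0.12663065]), np.float64(0.8679578879691393))
   single (array([ 0.58658449, -0.11721109, -0.1379457 ]), np.float64(0.9489030023094688))
blade_grip scene [158.4, 177.7, 196.8, 240.1] 0.61 1410
blade_grip both (array([ 0.45736564, -0.31674153, -0.08974558]), np.float64(0.9309424520433695))
   single (array([ 0.45736564, -0.31674153, -0.08974558]), np.float64(0.9309424520433695))
scene [([191.2, 256.9, 408.5, 354.0], 0.56)]
top [([244.8, 135.1, 455.6, 190.4], 0.61), ([351.9, 214.4, 420.4, 262.8], 0.27)]
top [0.72761797 0.13011012 0.12      ] [ 0.68849747 -0.2290707   0.12      ]
scene [ 0.69563208 -0.21413309  0.12      ] [0.73297016 0.13332248 0.12      ]
```

```bash
cat >> h.py <<'E'
def go(x,y,z,yaw,q=None):
    st=sense() if q is None else q
    r=R.from_quat(st["tcp_rot"]); t=R.from_matrix(np.array([[np.cos(yaw),np.sin(yaw),0],[np.sin(yaw),-np.cos(yaw),0],[0,0,-1]]))
    print("t",np.round(st["time_s"],2),"shift",np.round(r.inv().apply(np.array([x,y,z])-st["position"])*1000,1),"turn",np.round((r.inv()*t).as_rotvec(),3))
E
python3 - <<'E'
from h import *
go(.515,.06,.23,-.12); go(.515,.06,.158,-.12)
E
```

```text
t 1.1 shift [ 486.9 -396.8   -8. ] turn [ 0.    -0.     0.587]
t 1.1 shift [ 486.9 -396.8   64. ] turn [ 0.    -0.     0.587]
```

Emit:
step_arm(commands=[[44,-36,-8,0,0,0.06],[88,-72,-8,0,0,0.12],[133,-108,-8,0,0,0.18],[177,-144,-8,0,0,0.24],[221,-180,-8,0,0,0.3],[265,-216,-8,0,0,0.36],[310,-252,-8,0,0,0.42],[354,-288,-8,0,0,0.48]], hand=0)

```text
time_s: 2.1
position: [0.4459, -0.0953, 0.2302]
tcp_rot: [1.0, -0.008, 0.001, 0.0]
wrist_force: [0.0, -0.4, 0.5]
width: 0.0456
gripper_force: 0.0
```

```bash
python3 - <<'E'
from h import *
go(.515,.06,.23,-.12); go(.515,.06,.158,-.12)
E
```

```text
t 2.1 shift [  66.7 -156.3    0.3] turn [ 0.    -0.001  0.105]
t 2.1 shift [  66.6 -156.3   72.3] turn [ 0.    -0.001  0.105]
```

Emit:
step_arm(commands=[[22,-52,0,0,0,0.05],[44,-104,0,0,0,0.1],[67,-156,0,0,0,0.105],[67,-156,36,0,0,0.105],[67,-156,72,0,0,0.105],[67,-156,72,0,0,0.105]])

```text
time_s: 2.85
position: [0.5124, 0.0581, 0.1557]
tcp_rot: [0.998, -0.059, -0.003, 0.001]
wrist_force: [-0.2, 0.7, 0.9]
width: 0.0454
gripper_force: 0.0
```

```bash
python3 - <<'E'
from fit import *
S={c:snapshot(c) for c in("scene","top")}; save(S["scene"],"s2.png")
st=sense(); print(st["position"],st["wrist_force"],R.from_quat(st["tcp_rot"]).as_matrix()[:,0])
r=R.from_quat(st["tcp_rot"]); print(r.inv().apply([.5645-st["position"][0],.0537-st["position"][1],0])*1000)
E
```

```text
[0.51498899 0.05803671 0.15885637] [0.71299913 0.064112   0.30085824] [ 0.99299407 -0.11815774  0.00123267]
[49.67655712 -1.54377691  0.06149954]
```

View pics/s2.png

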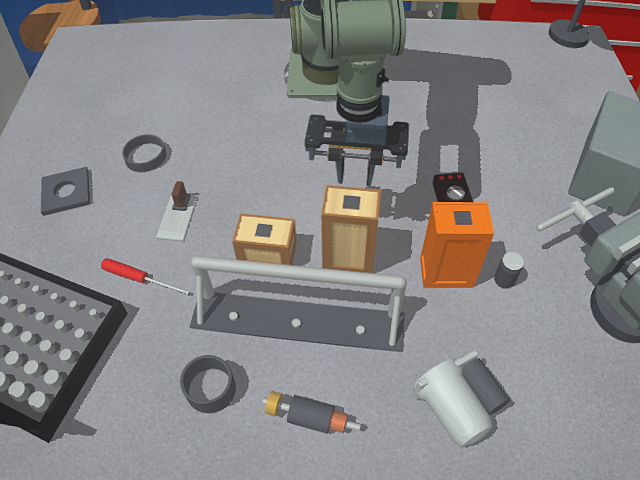

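The gripper sits in front of the tall crate (fingers near (355,170)) with nothing touching. Pushing now.

Emit:
step_arm(commands=[[15,0,0,0,0,0],[26,0,0,0,0,0],[32,0,0,0,0,0],[37,0,0,0,0,0],[42,0,0,0,0,0],[47,0,0,0,0,0],[52,0,0,0,0,0],[56,0,0,0,0,0]])

```text
time_s: 3.95
position: [0.5704, 0.0514, 0.158]
tcp_rot: [0.998, -0.059, 0.0, 0.0]
wrist_force: [-0.7, 0.1, 1.3]
width: 0.0455
gripper_force: 0.6
```

Emit:
step_arm(commands=[[5,0,0,0,0,0],[10,0,0,0,0,0],[14,0,0,0,0,0],[18,0,0,0,0,0],[22,0,0,0,0,0],[25,0,0,0,0,0],[28,0,0,0,0,0],[28,0,0,0,0,0]])

```text
time_s: 4.95
position: [0.598, 0.0482, 0.1579]
tcp_rot: [0.998, -0.059, 0.0, 0.0]
wrist_force: [0.2, 0.1, -0.4]
width: 0.0453
gripper_force: 0.0
```

```bash
python3 - <<'E'
from h import *
s=snapshot("scene"); save(s,"s3.png"); print(sense()["position"])
E
```

```text
[0.59778909 0.04817835 0.1578565 ]
```

View pics/s3.png

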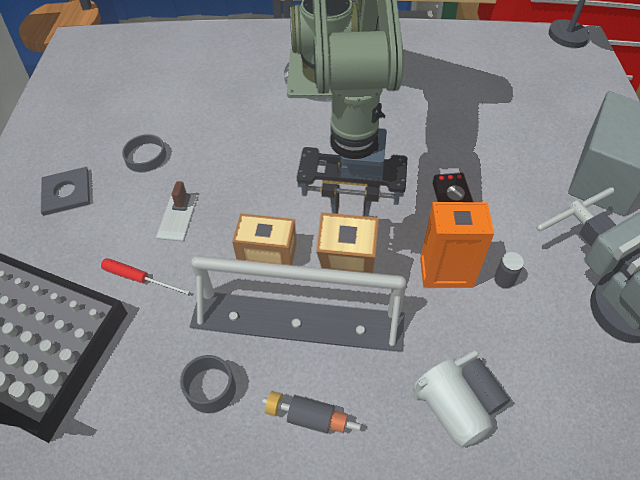

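The crate top is now at (347,235), close to the pipe and clear of the fingers, so it appears to be leaning. I'll back off and check.

Emit:
step_arm(commands=[[-25,0,0,0,0,0],[-60,0,0,0,0,0],[-110,0,0,0,0,0],[-130,50,0,0,0,0],[-137,110,0,0,0,0],[-137,170,0,0,0,0],[-137,230,0,0,0,0],[-137,280,0,0,0,0]], hand=0.2)

```text
time_s: 6.0
position: [0.4282, -0.2158, 0.1583]
tcp_rot: [0.998, -0.06, 0.0, 0.0]
wrist_force: [0.0, 0.7, 0.2]
width: 0.0545
gripper_force: 0.0
```

```bash
python3 - <<'E'
from fit import *
S={c:snapshot(c) for c in("scene","top")}
save(S["top"],"t4.png")
# leaning crate fit: p = x,y,yaw,tilt  (x,y = rear bottom edge middle)
from scipy.optimize import minimize
B=box(-.07,0,-.05,.05,0,.18)
def msk(c,t,w):
    for d in cut_out(c,t):
        l,u,r,b=d["rect"]
        if abs((l+r)/2-w[0])<25 and abs((u+b)/2-w[1])<35: return d["mask"]
V=[]
for c,w in(("scene",(347,242)),("top",(295,225))):
    m=msk(c,"crate_front",w)
    if m is not None: V.append((S[c],m)); print(c,m.sum())
def sl(s,p):
    q=R.from_euler('z',p[2])*R.from_euler('y',p[3])
    pr=np.array([proj(s,v) for v in q.apply(B)+[p[0],p[1],0]]); m=np.zeros((480,640),np.uint8)
    cv2.fillConvexPoly(m,cv2.convexHull(np.round(pr*16).astype(np.int32)),1,shift=4); return m>0
def cost(p,V=V): return -np.mean([(sl(s,p)&m).sum()/(sl(s,p)|m).sum() for s,m in V])
for VV in [V]+[[v] for v in V]:
    p0=np.array([.634,.045,-.12,.5])
    for _ in range(3):
        r=minimize(cost,p0,args=(VV,),method='Nelder-Mead',options=dict(initial_simplex=p0+np.vstack([np.zeros(4),np.diag([.01,.01,.08,.08])]))); p0=r.x
    f=(R.from_euler('z',p0[2])*R.from_euler('y',p0[3])).apply([-.07,0,0])+[p0[0],p0[1],0]
    print(np.round(p0,4),round(-r.fun,3),"front",np.round(f,4))
for t,w,p0 in(("squat_mid",{'scene':(264,240),'top':(388,236)},[.587,-.117,-.13]),("blade_grip",{'scene':(178,210),'top':(490,285)},[.457,-.317,-.09])):
    vs=[(S[c],m) for c in S if (m:=msk(c,t,w[c])) is not None]
    print(t,len(vs),fit(M[t],vs,p0))
go(.457,-.317,.12,-.09)
E
```

```text
scene 2468
top 5319
[ 0.6295  0.0457 -0.1085  0.5722] 0.961 front [0.571  0.0521 0.0379]
[ 0.6295  0.0453 -0.1101  0.5716] 0.972 front [0.571  0.0518 0.0379]
[ 0.6366  0.0453 -0.1121  0.511 ] 0.976 front [0.5759 0.0522 0.0342]
squat_mid 2 (array([ 0.58777829, -0.11730988, -0.13175973]), np.float64(0.927751212613178))
blade_grip 1 (array([ 0.47953365, -0.31868217, -0.12508785]), np.float64(0.6751980499695308))
t 6.4 shift [ 40.2 100.6  37.9] turn [-0.     0.    -0.026]
```

View pics/t4.png

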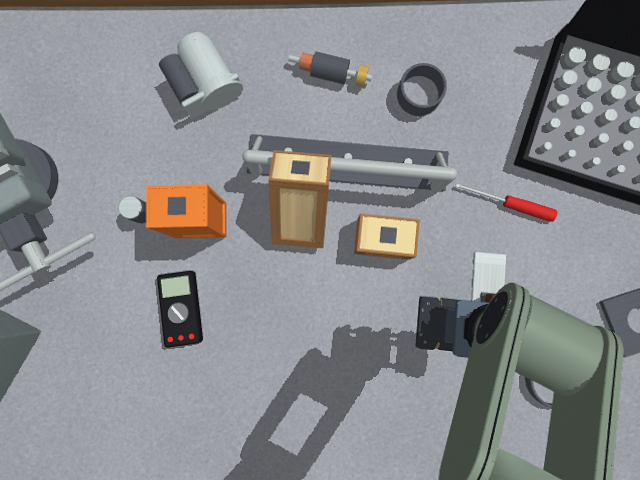

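The top view shows the tall crate leaning on the pipe (top at (300,168), front edge at row ~247). The squat crate hasn't moved. Next I'll refine the blade's pose from the earlier picture.

```bash
python3 - <<'E'
from fit import *
s=snapshot("top"); sc=snapshot("scene")
im=cv2.imread("pics/top1.png"); c=im[240:330,460:520].astype(int)
m=np.zeros((480,640),np.uint8); sub=(c.min(2)>165); m[240:330,460:520]=sub
dark=((c[:,:,2]-c[:,:,0])>18)&(c.max(2)<150); m[240:330,460:520]|=dark
m=cv2.morphologyEx(m,cv2.MORPH_CLOSE,np.ones((5,5),np.uint8))
n,l,stt,_=cv2.connectedComponentsWithStats(m); k=1+np.argmax(stt[1:,4]); mm=l==k; print(stt[k])
pts=np.argwhere((l==k)[:,:])[:,::-1].astype(np.float32); print(cv2.minAreaRect(pts))
p=fit(M["blade_grip"],[(s,mm)],[.457,-.317,-.09]); print(p)
d=cut_out("scene","blade_grip"); print(d[0]["rect"] if d else None)
v=np.zeros((90,60,3),np.uint8)+0; v=im[240:330,460:520].copy(); e=sil(s,M["blade_grip"],p[0])[::2,::2].astype(np.uint8)
cs,_=cv2.findContours(e[240:330,460:520],0,2); v=cv2.resize(v,None,fx=6,fy=6,interpolation=0); cv2.drawContours(v,[q*6 for q in cs],-1,(0,0,255),1); cv2.imwrite("pics/b.png",v)
go(p[0][0],p[0][1],.12,p[0][2])
E
```

```text
[ 473  252   33   67 1701]
((488.7521667480469, 284.83343505859375), (30.728849411010742, 64.99150848388672), 2.935673475265503)
(array([ 0.45499434, -0.31708043, -0.10760313]), np.float64(0.8201690821256039))
[156.7, 178.7, 195.5, 240.8]
t 6.55 shift [ 38.  100.6  38. ] turn [-0.    -0.    -0.009]
```

View pics/b.png

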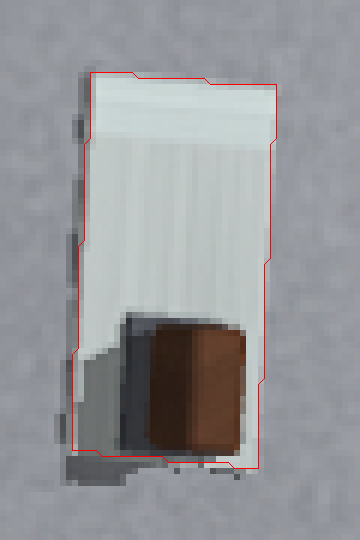

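The outline fits the plate and grip well: blade at about (0.456, -0.317), yaw -0.105.

Emit:
step_arm(commands=[[20,50,0,0,0,0],[39,100,0,0,0,0],[39,100,50,0,0,0],[39,100,90,0,0,0],[39,100,120,0,0,0],[39,100,135,0,0,0],[39,100,135,0,0,0]])

```text
time_s: 7.42
position: [0.4556, -0.3171, 0.0225]
tcp_rot: [0.998, -0.059, -0.001, -0.0]
wrist_force: [1.1, -0.6, -0.4]
width: 0.0548
gripper_force: 0.0
```

Emit:
step_arm(commands=[[0,0,0,0,0,0],[0,0,0,0,0,0],[0,0,0,0,0,0],[0,0,0,0,0,0],[0,0,0,0,0,0],[0,0,0,0,0,0]], hand=-1)

```text
time_s: 8.18
position: [0.4558, -0.3176, 0.0234]
tcp_rot: [0.998, -0.059, 0.0, 0.0]
wrist_force: [-1.3, 1.0, 5.2]
width: 0.0177
gripper_force: 30.0
```

Emit:
step_arm(commands=[[-5,0,-6,0,0,0],[-30,0,-8,0,0,0],[-60,-10,-8,0,0,0],[-68,-60,-8,0,0,0],[-74,-115,-8,0,0,0],[-80,-170,-8,0,0,0],[-86,-225,-8,0,0,0],[-92,-280,-8,0,0,0]])

```text
time_s: 9.18
position: [0.3967, -0.0272, 0.031]
tcp_rot: [0.998, -0.059, -0.0, 0.0]
wrist_force: [0.6, 0.3, -3.1]
width: 0.0181
gripper_force: 30.0
```

Emit:
step_arm(commands=[[-5,-50,0,0,0,0],[-9,-98,0,0,0,0],[-9,-98,0,0,0,0],[-9,-98,0,0,0,0]])

```text
time_s: 9.68
position: [0.3993, 0.0694, 0.0308]
tcp_rot: [0.998, -0.059, -0.0, 0.0]
wrist_force: [0.1, -0.6, -2.7]
width: 0.0181
gripper_force: 30.0
```

```bash
python3 - <<'E'
from fit import *
S={c:snapshot(c) for c in("scene","top")}; st=sense(); print(st["position"],st["wrist_force"],st["width"],R.from_quat(st["tcp_rot"]).as_matrix()[:,0])
save(S["top"],"t5.png")
for c in S:
    for t,z in(("blade_tip",.008),("blade_grip",.042),("crate_front",.035)):
        for d in spot_point(c,t)[:2]: print(c,t,round(d["score"],2),np.round(d["uv"],1),np.round(atz(S[c],d["uv"],z),4))
go(.4245,.069,.023,-.112); go(.5044,.0598,.023,-.112)
E
```

```text
[0.39954205 0.0686718  0.03082052] [ 0.54668217 -0.55914081 -2.47738519] 0.01822732367896853 [ 9.92849348e-01 -1.19372611e-01 -5.92956059e-04]
scene blade_tip 0.68 [352.9 218.8] [0.5063 0.0601 0.008 ]
scene blade_grip 0.89 [357.4 167.4] [0.3901 0.0714 0.042 ]
scene blade_grip 0.67 [353.6 218.4] [0.5316 0.0599 0.042 ]
scene crate_front 0.91 [451.  284.9] [0.6854 0.2426 0.035 ]
top blade_tip 0.95 [296.3 287.3] [0.4943 0.0563 0.008 ]
top crate_front 0.74 [298.4 247. ] [0.5713 0.0498 0.035 ]
t 10.07 shift [24.4 -2.9  7.9] turn [ 0.    -0.    -0.008]
t 10.07 shift [104.8  -3.2   7.9] turn [ 0.    -0.    -0.008]
```

View pics/t5.png

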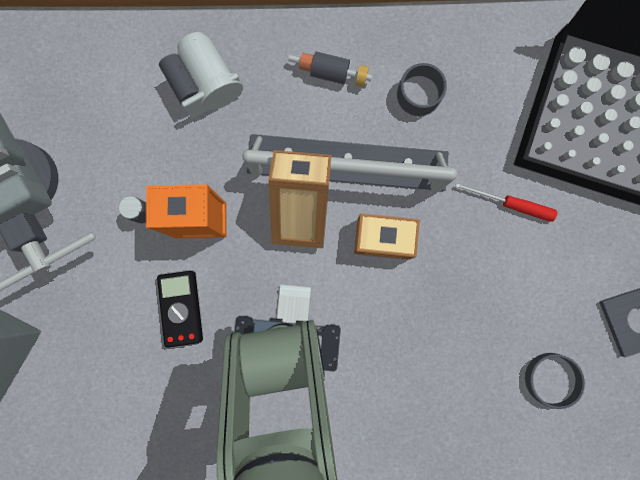

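The blade is held square, with its front edge at (280–310,287) and the crate's raised front edge at (270–324,247). That leaves about 76 mm to go; I'll lower it and slide it in.

Emit:
step_arm(commands=[[0,-3,4,0,0,-0.008],[0,-3,7,0,0,-0.008],[0,-3,8,0,0,-0.008],[0,-3,8,0,0,-0.008]])

```text
time_s: 10.58
position: [0.4003, 0.0728, 0.0234]
tcp_rot: [0.998, -0.055, 0.0, 0.0]
wrist_force: [-2.0, 0.1, 5.7]
width: 0.018
gripper_force: 30.0
```

Emit:
step_arm(commands=[[15,0,0,0,0,0],[30,0,0,0,0,0],[45,0,0,0,0,0],[57,0,0,0,0,0],[67,0,0,0,0,0],[75,0,0,0,0,0],[80,0,0,0,0,0],[80,0,0,0,0,0]])

```text
time_s: 11.58
position: [0.4766, 0.064, 0.0232]
tcp_rot: [0.998, -0.055, -0.004, 0.0]
wrist_force: [-6.7, 1.5, 10.7]
width: 0.0176
gripper_force: 30.0
```

```bash
python3 - <<'E'
from fit import *
S={c:snapshot(c) for c in("scene","top")}; st=sense(); print(st["position"],st["wrist_force"],R.from_quat(st["tcp_rot"]).as_matrix()[:,0])
for c in S:
    for t,z in(("blade_tip",.0),("blade_grip",.034),("crate_front",.035)):
        for d in spot_point(c,t)[:2]: print(c,t,round(d["score"],2),np.round(d["uv"],1),np.round(atz(S[c],d["uv"],z),4))
v=cv2.resize(S["top"]["pixels"][200:340,220:360,::-1],None,fx=4,fy=4,interpolation=cv2.INTER_CUBIC); cv2.imwrite("pics/c6.png",v)
E
```

```text
[0.47657176 0.06398685 0.02318308] [-7.10025607  1.20896643 11.49200395] [ 0.99388444 -0.11020821 -0.0069194 ]
scene blade_grip 0.68 [354.1 199.9] [0.4759 0.0624 0.034 ]
scene crate_front 0.87 [452. 285.] [0.6856 0.2445 0.035 ]
top blade_tip 0.57 [298.4 248.8] [0.5707 0.0511 0.    ]
top crate_front 0.74 [296.6 246.1] [0.5731 0.0532 0.035 ]
```

View pics/c6.png

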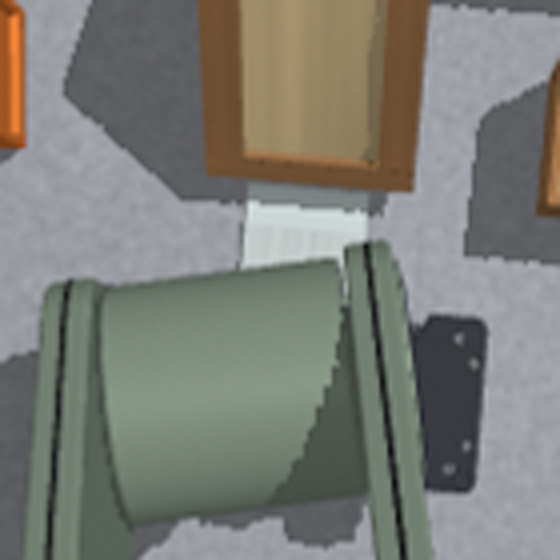

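The blade tip is just under the edge: the blade spans 247–368 in the crop against 207–413 for the crate, so it is nearly centred. 28 mm remain.

Emit:
step_arm(commands=[[6,1,-0.7,0,0,0],[12,1.5,-0.7,0,0,0],[18,1.5,-0.7,0,0,0],[23,1.5,-0.7,0,0,0],[26,1.5,-0.7,0,0,0],[28,1.5,-0.7,0,0,0],[28,1.5,-0.7,0,0,0]])

```text
time_s: 12.85
position: [0.5076, 0.0593, 0.0236]
tcp_rot: [0.998, -0.055, 0.0, 0.0]
wrist_force: [0.4, -0.1, -2.3]
width: 0.0178
gripper_force: 30.0
```

Emit:
step_arm(commands=[[-2,0,0.2,0,0,0],[-3,0,0.4,0,0,0],[-3,0,0.4,0,0,0]])

```text
time_s: 13.22
position: [0.5046, 0.0597, 0.0235]
tcp_rot: [0.998, -0.055, 0.0, 0.0]
wrist_force: [0.4, -0.1, -1.0]
width: 0.0179
gripper_force: 30.0
```

Emit:
step_arm(commands=[[0,0,0,0,0,0],[0,0,0,0,0,0],[0,0,0,0,0,0],[0,0,0,0,0,0]], hand=0)

```text
time_s: 13.72
position: [0.5045, 0.0596, 0.0233]
tcp_rot: [0.998, -0.055, 0.0, 0.0]
wrist_force: [0.3, 0.0, -0.4]
width: 0.0452
gripper_force: 0.0
```

Emit:
step_arm(commands=[[0,0,-20,0,0,0],[0,0,-60,0,0,0],[-20,0,-110,0,0,0],[-60,0,-150,0,0,0],[-110,0,-160,0,0,0],[-150,40,-160,0,0,0],[-150,100,-160,0,0,0],[-150,160,-160,0,0,0]])

```text
time_s: 14.72
position: [0.3372, -0.084, 0.1838]
tcp_rot: [0.999, -0.054, 0.001, 0.0]
wrist_force: [2.8, -1.1, 0.1]
width: 0.0453
gripper_force: 0.0
```

Emit:
step_arm(commands=[[0,60,0,0,0,0],[0,120,0,0,0,0],[0,180,0,0,0,0],[0,180,0,0,0,0]])

```text
time_s: 15.22
position: [0.3175, -0.2653, 0.1833]
tcp_rot: [0.998, -0.058, 0.0, 0.001]
wrist_force: [0.2, 0.6, -0.2]
width: 0.0457
gripper_force: 0.0
```

```bash
python3 - <<'E'
from fit import *
S={c:snapshot(c) for c in("scene","top")}; st=sense(); print(st["position"],st["time_s"])
for c in S:
    for t,z in(("blade_tip",.0),("blade_grip",.034),("crate_front",.035),("squat_mid",.04)):
        for d in spot_point(c,t)[:2]: print(c,t,round(d["score"],2),np.round(d["uv"],1),np.round(atz(S[c],d["uv"],z),4))
v=cv2.resize(S["top"]["pixels"][140:340,220:440,::-1],None,fx=3,fy=3,interpolation=cv2.INTER_CUBIC); cv2.imwrite("pics/c7.png",v[:600])
E
```

```text
[ 0.31748105 -0.261695    0.1829578 ] 15.325
scene blade_grip 0.93 [352.4 206.7] [0.4944 0.0585 0.034 ]
scene crate_front 0.82 [449.  286.5] [0.6889 0.2383 0.035 ]
scene squat_mid 0.82 [264.1 242.6] [ 0.5914 -0.1191  0.04  ]
top blade_tip 0.69 [300.7 235.1] [0.598 0.046 0.   ]
top blade_grip 0.65 [293.3 283.1] [0.5023 0.0608 0.034 ]
top crate_front 0.88 [297.2 244.7] [0.5758 0.052  0.035 ]
```

View pics/c7.png

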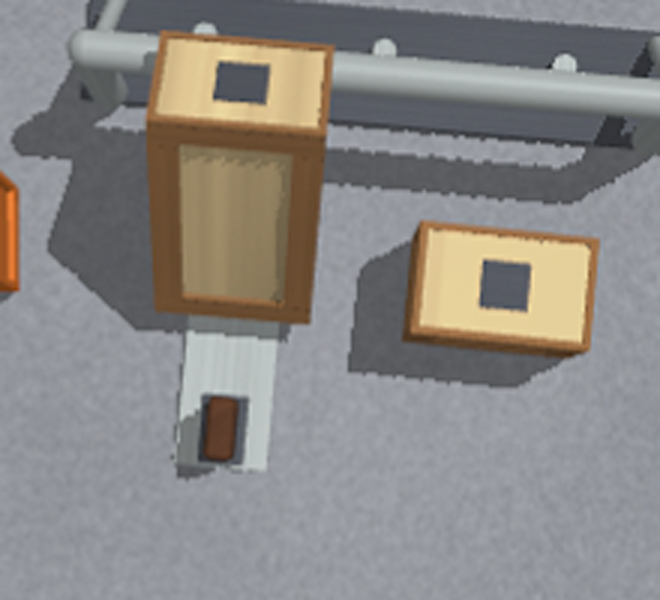

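The crate is leaning on the pipe. The blade lies flat, square and centred under its front edge (232 against 233 in the crop), about 30 mm in, and the squat crate has not been disturbed.

```bash
python3 -c "
from station import *
print(job_done())"
```

```text
the job is handed in; nothing more can be done
None
```

The job is handed in at about 15 s: the tall crate leans on the pipe, the blade lies flat, square and centred about 30 mm under its raised front edge, and the squat crate was left untouched.

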